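# Pack mushrooms gently into the holding drawer

## Task

Pull the holding drawer fully open, lay all the mushrooms from the flat green tray inside it flat in a single layer, and then slide the drawer gently and fully shut. Mushrooms bruise: grip each one lightly, with no more than about 25 N on each finger, do not press them hard against anything, and never slam the drawer. Leave the bottle, the brush and the punnet on the scale where they are.

Things in the scene. Friction and masses are not known exactly. Their poses are not given: they have to be found in the camera images.
- drawer (a joint): how far the drawer of the low stainless drawer unit is pulled out, m: 0 = fully shut, 0.19 = its end stop. It slides stiffly (about 2 N) and stays where it is left
- drawer_handle (a point): middle of the drawer's blue bar handle: a level bar 120 mm long and 10 mm thick, 58 mm above the table, with 30 mm of free space between bar and drawer front. Axes move with the drawer: x points from the handle into the unit (the way it shuts), y along the bar, z up. The front panel's outer face lies 35 mm beyond the bar, is 320 mm wide, reaches from 8 to 72 mm above the table and is 12 mm thick
- drawer_floor (a point): middle of the drawer's black inner floor, 12 mm above the table; moves with the drawer; x points into the unit (the way it shuts), y along the front, z up. The inside is 190 mm long in x (front wall at x = -95 mm, back wall at +95 mm), 270 mm wide (y = -135 to +135 mm), with side walls 40 mm high and the front panel 60 mm high above this floor
- unit: the fixed drawer unit, a stainless box with a clear top, 320 mm wide in y, 225 mm long, 85 mm high; origin on the table under the middle of its front opening, x into the unit. What is in the drawer must be lower than 65 mm above the drawer's floor to pass under the top
- tray: fixed flat green grading tray 250 x 340 mm (x, y), floor 5 mm above the table, rim 11 mm above the table and 6 mm thick; origin at its centre on the table
- sanitiser: white round bottle with blue cap, 60 mm across, 170 mm high, a bystander; origin at the centre of its underside
- scale: fixed bench scale to the left of the tray, a bystander: platform 180 x 220 mm (its x, y), 46 mm high, with a display box on its +x side (the side away from the tray) up to 120 mm high; origin at the centre of its underside
- punnet: empty black punnet 120 x 160 x 45 mm standing on the scale, a bystander; origin at the centre of its underside
- brush: hand brush lying on the table to the right, a bystander; it lies along its own x axis
- mushroom1: a light brown mushroom cap, 56 mm across and 40 mm high, about 60 g: flat pale underside, upright sides from 4 to 22 mm above the underside, then domed; origin at mid height on its axis (20 mm above the underside), z along the axis towards the dome. Starts lying on the green tray, dome up; 4 to 6 of them are present
- mushroom2: a light brown mushroom cap, 56 mm across and 40 mm high, about 60 g: flat pale underside, upright sides from 4 to 22 mm above the underside, then domed; origin at mid height on its axis (20 mm above the underside), z along the axis towards the dome. Starts lying on the green tray, dome up; 4 to 6 of them are present
- mushroom3: a light brown mushroom cap, 56 mm across and 40 mm high, about 60 g: flat pale underside, upright sides from 4 to 22 mm above the underside, then domed; origin at mid height on its axis (20 mm above the underside), z along the axis towards the dome. Starts lying on the green tray, dome up; 4 to 6 of them are present
- mushroom4: a light brown mushroom cap, 56 mm across and 40 mm high, about 60 g: flat pale underside, upright sides from 4 to 22 mm above the underside, then domed; origin at mid height on its axis (20 mm above the underside), z along the axis towards the dome. Starts lying on the green tray, dome up; 4 to 6 of them are present
- mushroom5: a light brown mushroom cap, 56 mm across and 40 mm high, about 60 g: flat pale underside, upright sides from 4 to 22 mm above the underside, then domed; origin at mid height on its axis (20 mm above the underside), z along the axis towards the dome. Starts lying on the green tray, dome up; 4 to 6 of them are present
- mushroom6: a light brown mushroom cap, 56 mm across and 40 mm high, about 60 g: flat pale underside, upright sides from 4 to 22 mm above the underside, then domed; origin at mid height on its axis (20 mm above the underside), z along the axis towards the dome. Starts lying on the green tray, dome up; 4 to 6 of them are present
Not all that is in view belongs to the job. Leave any black look-alike of the mushroom5 alone.

How it is judged:
On the way, in this order (a step that is already met when the one before it is completed fails the run):
1. the drawer is pulled open by at least 130 mm (value of joint drawer above 0.13 m), for 0.2 s.
2. all mushrooms lie in the open drawer on its floor, let go (x of mushroom1 in the frame of drawer_floor between -0.095 and 0.095 m and y of mushroom1 in the frame of drawer_floor between -0.135 and 0.135 m and z of mushroom1 in the frame of drawer_floor between 0 and 0.032 m and linear speed of each of mushroom1, mushroom2, mushroom3, mushroom4, mushroom5, mushroom6 below 0.03 m/s and (angle between mushroom1's own z axis and vertical below 0.5 rad or angle between mushroom1's own z axis and vertical above 2.64 rad) and x of mushroom2 in the frame of drawer_floor between -0.095 and 0.095 m and y of mushroom2 in the frame of drawer_floor between -0.135 and 0.135 m and z of mushroom2 in the frame of drawer_floor between 0 and 0.032 m and (angle between mushroom2's own z axis and vertical below 0.5 rad or angle between mushroom2's own z axis and vertical above 2.64 rad) and x of mushroom3 in the frame of drawer_floor between -0.095 and 0.095 m and y of mushroom3 in the frame of drawer_floor between -0.135 and 0.135 m and z of mushroom3 in the frame of drawer_floor between 0 and 0.032 m and (angle between mushroom3's own z axis and vertical below 0.5 rad or angle between mushroom3's own z axis and vertical above 2.64 rad) and x of mushroom4 in the frame of drawer_floor between -0.095 and 0.095 m and y of mushroom4 in the frame of drawer_floor between -0.135 and 0.135 m and z of mushroom4 in the frame of drawer_floor between 0 and 0.032 m and (angle between mushroom4's own z axis and vertical below 0.5 rad or angle between mushroom4's own z axis and vertical above 2.64 rad) and x of mushroom5 in the frame of drawer_floor between -0.095 and 0.095 m and y of mushroom5 in the frame of drawer_floor between -0.135 and 0.135 m and z of mushroom5 in the frame of drawer_floor between 0 and 0.032 m and (angle between mushroom5's own z axis and vertical below 0.5 rad or angle between mushroom5's own z axis and vertical above 2.64 rad) and x of mushroom6 in the frame of drawer_floor between -0.095 and 0.095 m and y of mushroom6 in the frame of drawer_floor between -0.135 and 0.135 m and z of mushroom6 in the frame of drawer_floor between 0 and 0.032 m and (angle between mushroom6's own z axis and vertical below 0.5 rad or angle between mushroom6's own z axis and vertical above 2.64 rad) and value of joint drawer above 0.1 m and contact force between the fingers and mushroom1 below 0.1 N and contact force between the fingers and mushroom2 below 0.1 N and contact force between the fingers and mushroom3 below 0.1 N and contact force between the fingers and mushroom4 below 0.1 N and contact force between the fingers and mushroom5 below 0.1 N and contact force between the fingers and mushroom6 below 0.1 N), for 0.3 s.
3. the drawer is slid fully shut (value of joint drawer below 0.006 m), for 0.2 s.
At the end, for the whole second after the job is handed in: The drawer is shut to within 6 mm and all the mushrooms lie flat (within about 28 degrees, either side up) and at rest on its floor in one layer (the middle of each inside the drawer's walls and less than 32 mm above its floor) (x of mushroom1 in the frame of drawer_floor between -0.095 and 0.095 m and y of mushroom1 in the frame of drawer_floor between -0.135 and 0.135 m and z of mushroom1 in the frame of drawer_floor between 0 and 0.032 m and linear speed of each of mushroom1, mushroom2, mushroom3, mushroom4, mushroom5, mushroom6 below 0.03 m/s and (angle between mushroom1's own z axis and vertical below 0.5 rad or angle between mushroom1's own z axis and vertical above 2.64 rad) and x of mushroom2 in the frame of drawer_floor between -0.095 and 0.095 m and y of mushroom2 in the frame of drawer_floor between -0.135 and 0.135 m and z of mushroom2 in the frame of drawer_floor between 0 and 0.032 m and (angle between mushroom2's own z axis and vertical below 0.5 rad or angle between mushroom2's own z axis and vertical above 2.64 rad) and x of mushroom3 in the frame of drawer_floor between -0.095 and 0.095 m and y of mushroom3 in the frame of drawer_floor between -0.135 and 0.135 m and z of mushroom3 in the frame of drawer_floor between 0 and 0.032 m and (angle between mushroom3's own z axis and vertical below 0.5 rad or angle between mushroom3's own z axis and vertical above 2.64 rad) and x of mushroom4 in the frame of drawer_floor between -0.095 and 0.095 m and y of mushroom4 in the frame of drawer_floor between -0.135 and 0.135 m and z of mushroom4 in the frame of drawer_floor between 0 and 0.032 m and (angle between mushroom4's own z axis and vertical below 0.5 rad or angle between mushroom4's own z axis and vertical above 2.64 rad) and x of mushroom5 in the frame of drawer_floor between -0.095 and 0.095 m and y of mushroom5 in the frame of drawer_floor between -0.135 and 0.135 m and z of mushroom5 in the frame of drawer_floor between 0 and 0.032 m and (angle between mushroom5's own z axis and vertical below 0.5 rad or angle between mushroom5's own z axis and vertical above 2.64 rad) and x of mushroom6 in the frame of drawer_floor between -0.095 and 0.095 m and y of mushroom6 in the frame of drawer_floor between -0.135 and 0.135 m and z of mushroom6 in the frame of drawer_floor between 0 and 0.032 m and (angle between mushroom6's own z axis and vertical below 0.5 rad or angle between mushroom6's own z axis and vertical above 2.64 rad) and value of joint drawer below 0.006 m); the robot touches nothing.
It fails at once if a mushroom is squeezed: the fingers' forces on it add up to more than 70 N (contact force between the fingers and mushroom1 above 70 N or contact force between the fingers and mushroom2 above 70 N or contact force between the fingers and mushroom3 above 70 N or contact force between the fingers and mushroom4 above 70 N or contact force between the fingers and mushroom5 above 70 N or contact force between the fingers and mushroom6 above 70 N).
It fails at once if a mushroom is pressed against the drawer, the unit or the tray with more than 30 N (contact force between any of mushroom1, mushroom2, mushroom3, mushroom4, mushroom5, mushroom6 and unit above 30 N or contact force between any of mushroom1, mushroom2, mushroom3, mushroom4, mushroom5, mushroom6 and tray above 30 N).
It fails at once if the drawer is slammed: it shuts faster than 0.3 m/s (velocity of joint drawer below -0.3 m/s).
It fails at once if the bottle, the brush or the punnet is moved by more than 30 mm (distance of any of sanitiser, brush, punnet from where it was at the start of the episode above 0.03 m).
Of mushroom1, mushroom2, mushroom3, mushroom4, mushroom5, mushroom6 only 4 to 6 are there at a start; the rules pass over those that are not, and their reading is None.
At some moment in a run one of mushroom1, mushroom2, mushroom3, mushroom4, mushroom5, mushroom6 may be knocked a few centimetres aside while the robot is not near it.
Once in a run the grip may slacken for a moment while it holds something.
It also fails if it takes over 210 s, if anything falls off the work surface, if the arm or the gripper's body presses on something with over 40 N, if the wrist force passes 120 N, or if a joint passes its speed limit or range.

## Robot

A 7-joint arm with a two-finger parallel gripper is mounted at the origin on the work surface. World frame = base frame: x ahead of the robot, y to its left, z up, the work surface at z = 0. Lengths are in m, angles in rad, forces in N, time in s.
With the tool pointing down it reaches from about 0.425 to 0.875 m from the base axis. Payload 4.7 kg.
Tool frame: the origin (TCP) lies at the very end of the fingers, on their centre line; the grasp point (between the pads) lies 19 mm behind it; z points along the fingers, y is the line along which they close (so a half turn about z gives the same grasp; the last joint's range is limited). The gripper opens to 85 mm and grips with 20 to 120 N. Pads are 22 mm wide; open, the fingers measure 114 mm over their backs; the gripper's body (76 mm by 85 mm) begins 54 mm behind the grasp point. The pads swing forward as they close: fully open they stand 13 mm farther back than shut.
Start: joints at [1.312, 0.321, -0.07, 1.45, 0.023, 1.371, -0.057], TCP at [0.175, -0.626, 0.231] pointing down, gripper open.
Joint ranges: [-2.86, 2.86], [-0.3, 2.09], [-1.38, 1.24], [0.06, 2.45], [-1.56, 4.7], [0.09, 2.05], [-2.69, 2.69]. Speed limits (rad/s): [2.57, 2.57, 3.14, 3.14, 3.14, 3.14, 3.14].

## Interface

Orientations are given as a unit quaternion [x, y, z, w].
In Python, from workcell import sense, capture, get_calibration, hand_in, spot_in, masks_of, mark_of gives the robot as it stands.
- The arm moves only by the tool move_arm, never from a script. Its arguments are lists of equal length, an entry for each row: "delta_pos": the shift along the tool's x, y, z in mm, a list of three; "turn": the turn, a rotation vector about the tool's x, y, z in rad, a list of three; "hand": the opening, from -1 (shut) to 1 (fully open). In form: {"delta_pos": [[x, y, z], ...], "turn": [[rx, ry, rz], ...], "hand": [hand, ...]}. A call has 1 to 5 rows; each row is the pose to reach, as a shift and turn from the pose commanded when the call began, along the tool's axes at that moment; what a row does not reach only later rows make up. A row lasts 1/10 s, in which the tool goes at most 50 mm and 8.59 degrees, less where a joint would pass 70% of its speed; a pose out of reach is approached as far as the arm can. A call with a gripper value outside its range is refused whole. The fingers move at their own pace and stop on an object; "grip_force" is the grip in N (left out, the last holds). Time passes only in rows, so rows that repeat a pose let the fingers close. It gives the time, the measured TCP pose, the force, the opening and the grip force at its end, in the units of the state.
- sense(): the state, without advancing time (a new reading comes with each control period).
- capture(name): name is "scene" or "top" or "wrist"; returns (picture, depth): 420x560x3 uint8, blue, green, red; 420x560 float32, m along the optical axis (not along the pixel's ray), 0 where there is no reading.
- get_calibration(name): a dict with "fx", "fy", "cx", "cy" (pixels), "world_to_cam" (4x4, takes a point from world to camera coordinates); the wrist camera has in their place "mount" (4x4, takes a point from camera to tool coordinates, whose origin is the TCP and whose axes are the flange's). Camera axes: x right, y up, looking along -z (the intrinsics and any distortion apply to the point x, -y, -z); pixel columns grow to the right and rows downward; lengths in m; the calibration is good to about 2 mm. The wrist camera is an equidistant fisheye: a pixel r from the principal point sees the ray r / f radians off the axis. A picture is of the moment at which its call begins: read the wrist's pose just before it. get_calibration takes no time and is no camera call.
- hand_in(): hands the job in; it is judged then, once.
Trained networks look in the newest picture that a camera, given by its name, has taken for a name from the list of things; names that differ only in an ending like _2 or _b are one class to them, and where a whole thing is asked for, a point or a joint stands for the part that bears it (a point fixed in the world has none). Each returns a list of dicts, best first, with "score" (0 to 1); they miss things now and then, are a little off and sometimes report something else, mostly with a low value. They report only what shows in the picture. A call takes as long as a camera call. They do not tell look-alikes from the thing itself.
- spot_in(camera, label): "position" ([x, y, z] in m, in world coordinates, good to about 4 mm: the middle of the surface that is visible of it).
- masks_of(camera, label): "mask" (420x560 bool, what is visible of it).
- mark_of(camera, label): "position" ([x, y, z] in m, in world coordinates, good to about 4 mm: a listed point, or the origin of a listed thing).
The state is a dict: "time": time; "joint_pos": joint angles; "joint_vel": joint speeds; "joint_efforts": joint torques, N m; "position": TCP position; "tcp_rot": TCP orientation; "wrist_force": force on the tool from outside, world axes, zero at the start; "torque": the same for the moment, N m; "finger_gap": opening from 0.0 (shut) to 1.0 (fully open); "finger_force": force on a finger pad.
Only numpy, scipy, OpenCV 4.12 (cv2) and the standard library are available. Lean on these libraries where they do the work, as an engineer would, in place of code of your own. Each camera call takes 0.05 s, during which the arm holds its last target. There are 200 camera calls.

## Working session

There is one attempt and no reset: what is moved stays moved. The work goes in short steps, Python scripts to look and compute and a tool call to move; the robot and the scene stay as the last step left them, time stands still between calls to the robot, and variables do not carry over. Pictures are saved under pics/ and viewed, at most 14 in all, crops included, and the job is handed in when it is done.

Besides the shell and the picture viewer there is one more tool, called after "Emit:" by a JSON object that holds its "fn" and its "kwargs". move_arm: Moves the arm, as the interface text tells. Its arguments: {"type":"object","properties":{"delta_pos":{"type":"array","items":{"type":"array","items":{"type":"number"}}},"turn":{"type":"array","items":{"type":"array","items":{"type":"number"}}},"hand":{"type":"array","items":{"type":"number"}},"grip_force":{"type":"number"}},"required":["delta_pos","turn","hand"]}

```bash
mkdir -p pics
python3 - <<'E'
from workcell import *
import cv2,numpy as np
s=sense();print({k:np.round(v,3) for k,v in s.items()})
for c in("scene","top"):
    p,d=capture(c);cv2.imwrite(f"pics/{c}0.png",p)
    for l in("mushroom1","drawer_handle","drawer_floor","unit","tray","sanitiser","scale","brush"):
        print(c,l,[(np.round(m["position"],3).tolist(),round(m["score"],2)) for m in mark_of(c,l)][:8])
    k=get_calibration(c);print(k['fx'],k['fy'],k['cx'],k['cy'],np.round(k['world_to_cam'],3).tolist())
print({k:np.round(v,4).tolist() for k,v in get_calibration("wrist").items()})
E
```

```text
{'time': np.float64(0.0), 'joint_pos': array([ 1.312,  0.322, -0.07 ,  1.452,  0.023,  1.371, -0.057]), 'joint_vel': array([-0.   , -0.   , -0.002, -0.002,  0.   , -0.001, -0.   ]), 'joint_efforts': array([-0.0000e+00, -4.9358e+01, -3.8200e-01, -3.1433e+01,  1.3000e-02,
        1.2000e-02, -0.0000e+00]), 'position': array([ 0.175, -0.625,  0.23 ]), 'tcp_rot': array([ 0.991,  0.136, -0.   , -0.001]), 'wrist_force': array([-0.371,  0.469, -0.387]), 'torque': array([0.063, 0.017, 0.031]), 'finger_force': np.float64(0.0), 'finger_gap': np.float64(1.001)}
scene mushroom1 [([0.45, 0.182, 0.025], 0.74), ([0.438, 0.089, 0.025], 0.71), ([0.55, 0.085, 0.027], 0.64), ([0.71, 0.1, 0.018], 0.58), ([0.384, -0.06, 0.022], 0.51), ([0.555, 0.198, 0.024], 0.47)]
scene drawer_handle [([0.589, -0.199, 0.06], 0.89)]
scene drawer_floor [([0.549, 0.086, 0.025], 0.3)]
scene unit [([0.672, -0.189, -0.0], 0.56)]
scene tray [([0.5, 0.19, -0.003], 0.88)]
scene sanitiser [([0.777, 0.018, -0.001], 0.85)]
scene scale []
scene brush [([0.409, -0.489, 0.0], 0.92)]
512.9258426602959 512.9258426602959 274.671114295330
[... 399 characters left out ...]
, -0.005], 0.26)]
top drawer_floor []
top unit [([0.67, -0.193, -0.002], 0.94)]
top tray [([0.501, 0.187, -0.003], 0.97)]
top sanitiser [([0.779, 0.015, -0.002], 0.6), ([0.399, -0.485, 0.0], 0.52)]
top scale [([0.552, 0.196, 0.022], 0.63), ([0.562, 0.537, 0.0], 0.61)]
top brush [([0.401, -0.487, -0.0], 0.64)]
523.5609677587737 523.5609677587737 287.87910332648426 206.10620426028322 [[-0.005, -1.0, -0.003, 0.024], [0.986, -0.006, 0.165, -0.61], [-0.165, -0.002, 0.986, -1.446], [0.0, 0.0, 0.0, 1.0]]
{'fx': 325.1923, 'fy': 325.1923, 'cx': 275.9259, 'cy': 220.4276, 'mount': [[-0.0014, 0.9538, 0.3003, 0.0772], [1.0, 0.0011, 0.001, 0.0011], [0.0006, 0.3003, -0.9538, -0.142], [0.0, 0.0, 0.0, 1.0]]}
```

View pics/scene0.png

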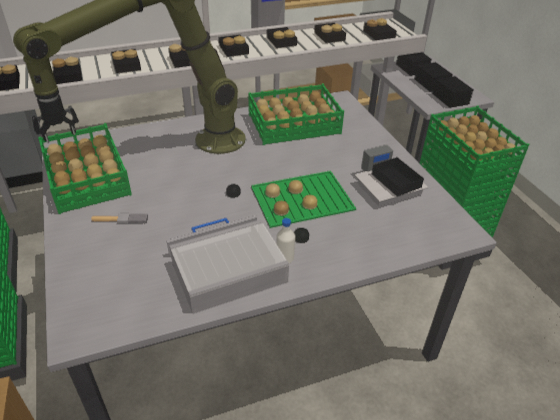

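View pics/top0.png

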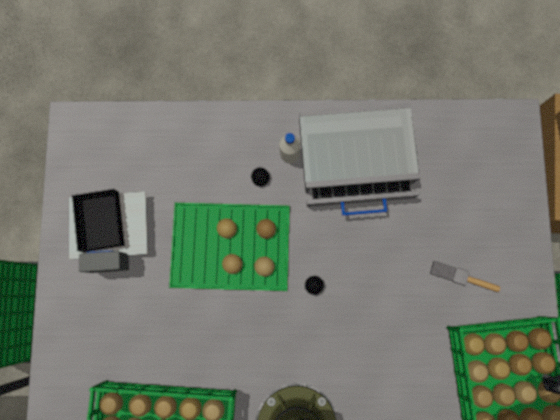

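Both views show four brown mushrooms on the green tray, at scene px (273,190), (296,186), (281,208) and (310,202). The things that could be mistaken for them are the black look-alikes at (233,190) and (301,235), plus the caps in the crates. I choose the four on the tray. The drawer is already slightly open, with its blue handle at about (210,225). Next I'll fit the handle's yaw and take a close crop.

```bash
cat > h.py <<'E'
from workcell import *
import cv2,numpy as np
from scipy.spatial.transform import Rotation as R
def cloud(c):
    p,d=capture(c);k=get_calibration(c)
    v,u=np.mgrid[:420,:560];X=np.stack([(u-k['cx'])/k['fx']*d,-(v-k['cy'])/k['fy']*d,-d,np.ones_like(d)],-1)
    W=X@np.linalg.inv(k['world_to_cam']).T
    return p,d,W[...,:3]
def line(P):
    (dx,dy,x,y)=cv2.fitLine(P[:,:2].astype(np.float32),cv2.DIST_HUBER,0,.01,.01).ravel()
    return np.degrees(np.arctan2(dy,dx))
def shift(target,yaw=None):
    """tool-axes shift (mm) to a world TCP target; yaw = wanted world angle of tool y (rad)"""
    s=sense();r=R.from_quat(s['tcp_rot'])
    out=np.round(r.inv().apply((np.array(target)-s['position']))*1000,1)
    y=r.apply([0,1,0]);a=np.arctan2(y[1],y[0])
    return out.tolist(),None if yaw is None else round((-(yaw-a)+np.pi/2)%np.pi-np.pi/2,3)
def marks(l,cams=("scene","top")):
    for c in cams: print(c,l,[(np.round(m["position"],3).tolist(),round(m["score"],2)) for m in mark_of(c,l)])
E
python3 - <<'E'
from h import *
for c in("scene","top"):
    p,d,W=cloud(c);h=cv2.cvtColor(p,cv2.COLOR_BGR2HSV)
    m=(h[...,0]>100)&(h[...,0]<130)&(h[...,1]>120)&(d>0)&(W[...,1]<-.08)&(W[...,1]>-.32)&(W[...,0]>.5)&(W[...,0]<.72)
    P=W[m];print(c,m.sum(),P.min(0),P.max(0),np.median(P,0));n=P[:,0]<np.percentile(P[:,0],60);print(line(P[n]))
    for l in("drawer_handle","unit"):
        for q in masks_of(c,l)[:2]:
            mm=q['mask']&(d>0);print(l,q['score'],mm.sum(),np.percentile(W[mm],[1,50,99],axis=0).round(3).tolist())
            if l=="unit" and mm.sum()>500:
                t=mm&(W[...,2]>.07);r=cv2.minAreaRect((W[t][:,:2]*1000).astype(np.float32));print(r)
    if c=="top": cv2.imwrite("pics/crop0.png",cv2.resize(p[90:310,160:430],None,fx=2.7,fy=2.7,interpolation=cv2.INTER_CUBIC))
E
```

```text
scene 76 [ 0.58204838 -0.25643653  0.05129824] [ 0.62649686 -0.13067649  0.07911426] [ 0.59355337 -0.19256569  0.06223588]
-87.26549
drawer_handle 0.65 7968 [[0.587, -0.344, 0.002], [0.81, -0.19, 0.085], [0.904, -0.019, 0.093]]
drawer_handle 0.58 724 [[0.533, -0.347, -0.001], [0.63, -0.196, 0.067], [0.677, -0.039, 0.091]]
unit 0.8 7930 [[0.588, -0.344, 0.002], [0.81, -0.19, 0.085], [0.904, -0.018, 0.093]]
((746.8661499023438, -178.64488220214844), (302.6678466796875, 329.0171203613281), 4.5405755043029785)
top 225 [ 0.58482153 -0.31858258 -0.00847161] [ 0.68391651 -0.08242852  0.06915271] [ 0.59893208 -0.1937828   0.05938596]
-86.23852
drawer_handle 0.94 2130 [[0.586, -0.336, 0.002], [0.646, -0.194, 0.018], [0.688, -0.039, 0.076]]
drawer_handle 0.19 284 [[0.523, 0.061, 0.021], [0.548, 0.087, 0.038], [0.574, 0.11, 0.05]]
unit 0.56 10947 [[0.593, -0.338, 0.006], [0.752, -0.18, 0.083], [0.895, -0.02, 0.091]]
((760.7330322265625, -181.70252990722656), (273.1095275878906, 321.7733154296875), 4.364992141723633)
```

View pics/crop0.png

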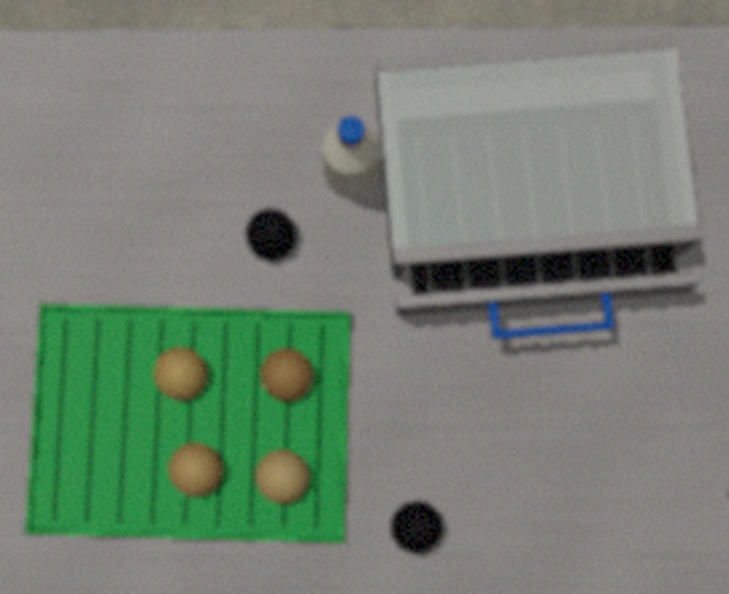

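```bash
python3 -c "
from h import *
print(shift([.589,-.194,.16],.073))"
```

```text
([515.0, -304.5, 71.3], np.float64(-1.371))
```

Emit:
{"fn": "move_arm", "kwargs": {"delta_pos": [[515, -304, 40], [515, -304, 40], [515, -304, 40], [515, -304, 40], [515, -304, 40]], "turn": [[0, 0, -1.37], [0, 0, -1.37], [0, 0, -1.37], [0, 0, -1.37], [0, 0, -1.37]], "hand": [0.2, 0.2, -0.2, -0.4, -0.4], "grip_force": 22}}

```text
time: 1.7
position: [0.3489, -0.4445, 0.2148]
tcp_rot: [0.871, 0.492, -0.0, 0.0]
wrist_force: [1.2, -0.6, -0.4]
finger_gap: 0.298
finger_force: 0.0
```

```bash
python3 -c "
from h import *
print(shift([.589,-.194,.16],.073),sense()['finger_gap'])"
```

```text
([338.4, 76.4, 54.7], np.float64(-0.615)) 0.2978619945145679
```

Emit:
{"fn": "move_arm", "kwargs": {"delta_pos": [[338, 76, 40], [338, 76, 40], [338, 76, 40], [338, 76, 40], [338, 76, 40]], "turn": [[0, 0, -0.615], [0, 0, -0.615], [0, 0, -0.615], [0, 0, -0.615], [0, 0, -0.615]], "hand": [-0.4, -0.4, -0.4, -0.4, -0.4]}}

```text
time: 2.2
position: [0.5217, -0.2662, 0.1861]
tcp_rot: [0.682, 0.731, -0.0, 0.001]
wrist_force: [0.2, -0.3, 0.1]
finger_gap: 0.297
finger_force: 0.0
```

```bash
python3 -c "
from h import *
print(shift([.589,-.194,.16],.073),sense()['finger_gap'])"
```

```text
([67.4, 72.2, 26.1], np.float64(-0.003)) 0.2968946837238889
```

Emit:
{"fn": "move_arm", "kwargs": {"delta_pos": [[67, 72, 20], [67, 72, 20], [67, 72, 20], [67, 72, 20]], "turn": [[0, 0, 0], [0, 0, 0], [0, 0, 0], [0, 0, 0]], "hand": [-0.4, -0.4, -0.4, -0.4]}}

```text
time: 2.6
position: [0.5884, -0.194, 0.1654]
tcp_rot: [0.682, 0.732, 0.0, -0.001]
wrist_force: [-0.2, -0.4, 0.3]
finger_gap: 0.299
finger_force: 0.0
```

```bash
cat >> h.py <<'E'
def wray():
    """ray directions+origin (world) per pixel of the wrist camera, picture"""
    s=sense();p,d=capture("wrist");k=get_calibration("wrist")
    v,u=np.mgrid[:420,:560];a=(u-k['cx'])/k['fx'];b=(v-k['cy'])/k['fy'];t=np.hypot(a,b)+1e-9
    D=np.stack([np.sin(t)*a/t,-np.sin(t)*b/t,-np.cos(t)],-1)
    M=np.eye(4);M[:3,:3]=R.from_quat(s['tcp_rot']).as_matrix();M[:3,3]=s['position'];M=M@k['mount']
    return p,d,D@M[:3,:3].T,M[:3,3],D
def onz(D,o,z): return o+D*((z-o[2])/D[...,2])[...,None]
E
python3 - <<'E'
from h import *
print(sense()['position'])
p,d,D,o,Dc=wray();cv2.imwrite("pics/w1.png",p)
marks("drawer_handle",("wrist",))
h=cv2.cvtColor(p,cv2.COLOR_BGR2HSV);X=onz(D,o,.06)
m=(h[...,0]>100)&(h[...,0]<130)&(h[...,1]>120)&(abs(X[...,1]+.19)<.09)&(abs(X[...,0]-.6)<.05)
P=X[m];print(m.sum(),P.min(0),P.max(0),np.median(P,0))
W=o+D*(d/-Dc[...,2])[...,None];P=W[m&(d>0)];print(np.percentile(P,[2,50,98],axis=0).round(4));n=P[:,0]<np.percentile(P[:,0],60);print(line(P[n]),P[n].mean(0))
E
```

```text
[ 0.58844239 -0.19395078  0.16544227]
wrist drawer_handle [([0.592, -0.197, 0.056], 0.55)]
2194 [ 0.58268386 -0.25978119  0.06      ] [ 0.62167576 -0.13019064  0.06      ] [ 0.59232146 -0.17852268  0.06      ]
[[ 0.5841 -0.2562  0.0595]
 [ 0.5922 -0.1783  0.0618]
 [ 0.6186 -0.1318  0.0634]]
-87.47425 [ 0.58935836 -0.1799144   0.06178206]
```

View pics/w1.png

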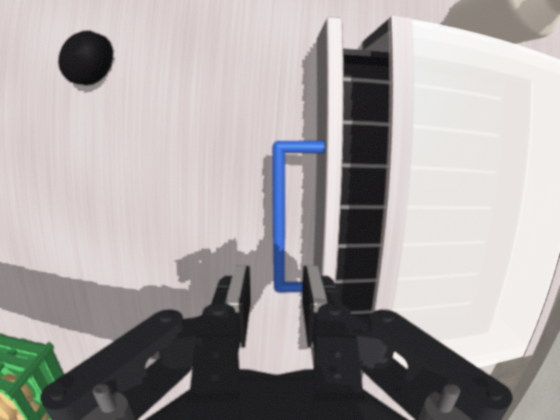

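The wrist view shows the bar straddled by the fingers, between px (279,145) and (279,288), and the yaw matches. Next I descend and close.

Emit:
{"fn": "move_arm", "kwargs": {"delta_pos": [[0, 2, 50], [0, 2, 100], [0, 2, 120], [0, 2, 120]], "turn": [[0, 0, 0], [0, 0, 0], [0, 0, 0], [0, 0, 0]], "hand": [-0.4, -0.4, -0.4, -0.4]}}

```text
time: 3.1
position: [0.586, -0.1975, 0.0423]
tcp_rot: [0.684, 0.729, -0.002, -0.003]
wrist_force: [-0.4, -0.8, 0.2]
finger_gap: 0.301
finger_force: 0.0
```

Emit:
{"fn": "move_arm", "kwargs": {"delta_pos": [[0, 0, 0], [0, 0, 0], [0, 0, 0], [0, 0, 0]], "turn": [[0, 0, 0], [0, 0, 0], [0, 0, 0], [0, 0, 0]], "hand": [-1, -1, -1, -1], "grip_force": 25}}

```text
time: 3.5
position: [0.5906, -0.1974, 0.0475]
tcp_rot: [0.683, 0.73, -0.0, 0.002]
wrist_force: [0.0, -2.1, -1.0]
finger_gap: 0.102
finger_force: 25.6
```

Emit:
{"fn": "move_arm", "kwargs": {"delta_pos": [[0, -15, 0], [0, -35, 0], [0, -55, 0], [0, -75, 0], [0, -95, 0]], "turn": [[0, 0, 0], [0, 0, 0], [0, 0, 0], [0, 0, 0], [0, 0, 0]], "hand": [-1, -1, -1, -1, -1]}}

```text
time: 4.0
position: [0.4965, -0.2047, 0.0475]
tcp_rot: [0.683, 0.73, 0.0, 0.003]
wrist_force: [2.8, -7.1, -3.4]
finger_gap: 0.102
finger_force: 26.0
```

Emit:
{"fn": "move_arm", "kwargs": {"delta_pos": [[0, -18, 0], [0, -34, 0], [0, -48, 0], [0, -56, 0], [0, -56, 0]], "turn": [[0, 0, 0], [0, 0, 0], [0, 0, 0], [0, 0, 0], [0, 0, 0]], "hand": [-1, -1, -1, -1, -1]}}

```text
time: 4.5
position: [0.4389, -0.209, 0.0474]
tcp_rot: [0.684, 0.73, -0.001, 0.002]
wrist_force: [-1.7, -6.4, -1.0]
finger_gap: 0.103
finger_force: 26.3
```

Emit:
{"fn": "move_arm", "kwargs": {"delta_pos": [[0, 0, 0], [0, 0, 0], [0, 0, -50], [0, 0, -100], [0, 0, -130]], "turn": [[0, 0, 0], [0, 0, 0], [0, 0, 0], [0, 0, 0], [0, 0, 0]], "hand": [-0.4, -0.4, -0.4, 0, 0.6]}}

```text
time: 5.0
position: [0.4413, -0.2052, 0.1801]
tcp_rot: [0.682, 0.731, 0.001, 0.002]
wrist_force: [0.0, -1.2, 0.2]
finger_gap: 0.628
finger_force: 0.0
```

Run:
```python
from h import *
for c in("scene","top"):
    p,d,W=cloud(c);cv2.imwrite(f"pics/{c}2.png",p)
    marks("drawer_handle",(c,));marks("drawer_floor",(c,));marks("mushroom1",(c,))
```

```text
scene drawer_handle [([0.439, -0.211, 0.059], 0.66)]
scene drawer_floor [([0.587, -0.2, 0.011], 0.72)]
scene mushroom1 [([0.554, 0.195, 0.023], 0.75), ([0.436, 0.088, 0.026], 0.65), ([0.451, 0.181, 0.023], 0.55), ([0.707, 0.1, 0.016], 0.55), ([0.547, 0.084, 0.025], 0.49), ([0.385, -0.058, 0.02], 0.44)]
top drawer_handle [([0.44, -0.206, 0.059], 0.93)]
top drawer_floor [([0.579, -0.197, 0.014], 0.63)]
top mushroom1 [([0.552, 0.197, 0.021], 0.77), ([0.704, 0.102, 0.019], 0.76), ([0.441, 0.088, 0.026], 0.73), ([0.387, -0.052, 0.02], 0.7), ([0.546, 0.085, 0.025], 0.59), ([0.448, 0.184, 0.03], 0.56)]
```

View pics/top2.png

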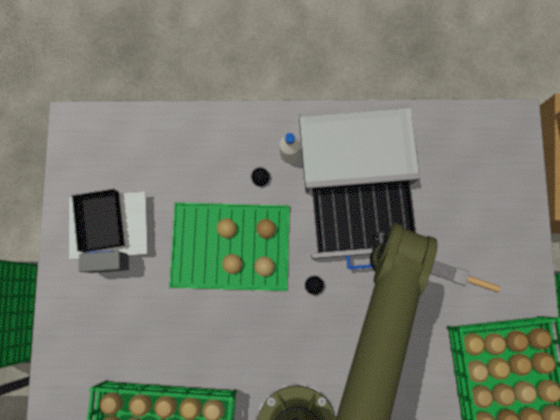

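Emit:
{"fn": "move_arm", "kwargs": {"delta_pos": [[45, 20, 10], [90, 40, 20], [136, 60, 30], [180, 80, 40], [225, 100, 50]], "turn": [[0, 0, 0], [0, 0, 0], [0, 0, 0], [0, 0, 0], [0, 0, 0]], "hand": [0.7, 0.7, 0.7, 0.7, 0.7], "grip_force": 22}}

```text
time: 5.9
position: [0.5232, 0.0259, 0.1249]
tcp_rot: [0.683, 0.73, -0.0, -0.001]
wrist_force: [0.4, -1.2, 0.2]
finger_gap: 0.852
finger_force: 0.0
```

```bash
python3 -c "
from h import *
print(shift([.547,.0845,.14],.073),sense()['finger_gap'])"
```

```text
([56.9, 27.6, -15.2], np.float64(-0.006)) 0.851952022527312
```

Emit:
{"fn": "move_arm", "kwargs": {"delta_pos": [[40, 20, 0], [57, 28, 0], [57, 28, 0]], "turn": [[0, 0, 0], [0, 0, 0], [0, 0, 0]], "hand": [0.7, 0.7, 0.7]}}

```text
time: 6.2
position: [0.5471, 0.0876, 0.125]
tcp_rot: [0.681, 0.733, 0.0, -0.002]
wrist_force: [-0.6, 0.5, -0.0]
finger_gap: 0.849
finger_force: 0.0
```

```bash
cat >> h.py <<'E'
def mush():
    """brown caps in a wrist picture: centre (silhouette at widest height, z~0.027) in world"""
    p,d,D,o,Dc=wray();h=cv2.cvtColor(p,cv2.COLOR_BGR2HSV)
    W=o+D*(d/-Dc[...,2])[...,None]
    m=((h[...,0]>5)&(h[...,0]<28)&(h[...,1]>70)&(d>0)&(W[...,2]>.008)&(W[...,2]<.07)).astype(np.uint8)
    m=cv2.morphologyEx(m,cv2.MORPH_OPEN,np.ones((5,5)))
    n,lab,st,_=cv2.connectedComponentsWithStats(m)
    for i in range(1,n):
        if st[i,4]<600: continue
        P=W[lab==i];(c,r)=cv2.minEnclosingCircle(((P[:,:2])*1000).astype(np.float32))
        print(i,st[i].tolist(),'circle',np.round(c,1),round(r,1),'top z',np.percentile(P[:,2],98).round(4))
    return p
E
python3 - <<'E'
from h import *
print(sense()['position'])
p=mush();cv2.imwrite("pics/w3.png",p)
marks("mushroom1",("wrist",))
E
```

```text
[0.54705569 0.08755537 0.12496919]
1 [257, 42, 74, 72, 4173] circle [552.2 198. ] 27.5 top z 0.044
2 [125, 61, 71, 69, 3870] circle [451.7 180.1] 27.5 top z 0.0441
3 [117, 174, 67, 69, 3326] circle [444.6  91. ] 26.7 top z 0.0439
4 [246, 187, 69, 72, 3847] circle [550.7  85. ] 27.5 top z 0.0438
wrist mushroom1 [([0.451, 0.182, 0.024], 0.87), ([0.443, 0.089, 0.021], 0.86), ([0.553, 0.087, 0.027], 0.86), ([0.552, 0.199, 0.027], 0.84), ([0.706, 0.101, 0.022], 0.83), ([0.386, -0.052, 0.02], 0.6)]
```

View pics/w3.png

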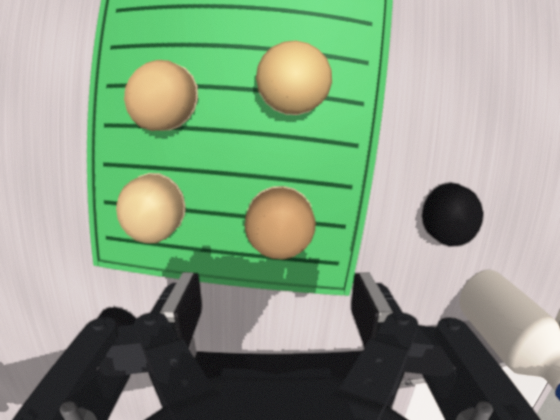

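The view shows four brown caps at (294,77), (161,95), (151,209) and (280,222), and a black look-alike at (452,214). The nearest cap is centred between the fingers at column 280. Next I descend.

Emit:
{"fn": "move_arm", "kwargs": {"delta_pos": [[0, 3, 45], [0, 3, 80], [0, 3, 110], [0, 3, 121], [0, 3, 121]], "turn": [[0, 0, 0], [0, 0, 0], [0, 0, 0], [0, 0, 0], [0, 0, 0]], "hand": [0.7, 0.7, 0.7, 0.7, 0.7]}}

```text
time: 6.8
position: [0.5491, 0.0813, 0.0036]
tcp_rot: [0.684, 0.73, -0.002, -0.001]
wrist_force: [0.1, 1.4, -0.3]
finger_gap: 0.848
finger_force: 0.0
```

Emit:
{"fn": "move_arm", "kwargs": {"delta_pos": [[0, 0, 0], [0, 0, 0], [0, 0, 0], [0, 0, 0]], "turn": [[0, 0, 0], [0, 0, 0], [0, 0, 0], [0, 0, 0]], "hand": [0.35, 0, -0.3, -0.3], "grip_force": 22}}

```text
time: 7.2
position: [0.552, 0.083, 0.0068]
tcp_rot: [0.683, 0.73, 0.001, 0.001]
wrist_force: [-0.6, -0.7, 6.5]
finger_gap: 0.643
finger_force: 24.0
```

Emit:
{"fn": "move_arm", "kwargs": {"delta_pos": [[0, 0, -15], [0, 0, -45], [0, 0, -85], [0, 0, -125], [0, 0, -125]], "turn": [[0, 0, 0], [0, 0, 0], [0, 0, 0], [0, 0, 0], [0, 0, 0]], "hand": [-0.3, -0.3, -0.3, -0.3, -0.3]}}

```text
time: 7.7
position: [0.5544, 0.0846, 0.1369]
tcp_rot: [0.683, 0.731, 0.004, 0.004]
wrist_force: [-0.1, -0.4, -0.4]
finger_gap: 0.646
finger_force: 23.9
```

```bash
python3 -c "
from h import *
print(shift([.572,-.297,.13],.073),sense()['finger_gap'])"
```

```text
([-381.9, -8.3, 6.9], np.float64(-0.005)) 0.6456180399232309
```

Emit:
{"fn": "move_arm", "kwargs": {"delta_pos": [[-30, 0, 0], [-70, 0, 0], [-115, -2, 0], [-160, -4, 0], [-205, -4, 0]], "turn": [[0, 0, 0], [0, 0, 0], [0, 0, 0], [0, 0, 0], [0, 0, 0]], "hand": [-0.3, -0.3, -0.3, -0.3, -0.3]}}

```text
time: 8.2
position: [0.5597, -0.1231, 0.1303]
tcp_rot: [0.683, 0.731, -0.0, -0.0]
wrist_force: [0.2, 0.4, -0.8]
finger_gap: 0.647
finger_force: 24.5
```

Emit:
{"fn": "move_arm", "kwargs": {"delta_pos": [[-45, 0, 0], [-90, -2, 0], [-130, -4, 0], [-160, -4, 0], [-177, -4, 0]], "turn": [[0, 0, 0], [0, 0, 0], [0, 0, 0], [0, 0, 0], [0, 0, 0]], "hand": [-0.3, -0.3, -0.3, -0.3, -0.3]}}

```text
time: 8.7
position: [0.5671, -0.302, 0.1297]
tcp_rot: [0.684, 0.729, -0.001, -0.0]
wrist_force: [0.1, 0.3, -1.2]
finger_gap: 0.646
finger_force: 24.4
```

```bash
python3 -c "
from h import *
print(shift([.572,-.297,.013],.073),sense()['finger_gap'])"
```

```text
([4.8, 5.4, 116.7], np.float64(-0.01)) 0.6463955140217832
```

Emit:
{"fn": "move_arm", "kwargs": {"delta_pos": [[0, 3, 40], [2, 4, 75], [2, 4, 98], [2, 4, 110], [2, 4, 114]], "turn": [[0, 0, 0], [0, 0, 0], [0, 0, 0], [0, 0, 0], [0, 0, 0]], "hand": [-0.3, -0.3, -0.3, -0.3, -0.3]}}

```text
time: 9.2
position: [0.5716, -0.2949, 0.015]
tcp_rot: [0.683, 0.731, 0.0, -0.001]
wrist_force: [0.0, -0.3, -0.6]
finger_gap: 0.651
finger_force: 24.4
```

Emit:
{"fn": "move_arm", "kwargs": {"delta_pos": [[0, 0, 0], [0, 0, 0]], "turn": [[0, 0, 0], [0, 0, 0]], "hand": [-0.3, -0.3]}}

```text
time: 9.4
position: [0.5733, -0.2965, 0.0178]
tcp_rot: [0.683, 0.73, 0.0, 0.001]
wrist_force: [-1.3, -0.6, -0.1]
finger_gap: 0.644
finger_force: 24.4
```

Emit:
{"fn": "move_arm", "kwargs": {"delta_pos": [[0, 0, 3], [0, 0, 3], [0, 0, 3], [0, 0, 3], [0, 0, 3]], "turn": [[0, 0, 0], [0, 0, 0], [0, 0, 0], [0, 0, 0], [0, 0, 0]], "hand": [-0.3, -0.3, 0.4, 0.6, 0.6]}}

```text
time: 9.9
position: [0.5722, -0.2964, 0.0134]
tcp_rot: [0.683, 0.73, -0.0, 0.0]
wrist_force: [0.2, 0.0, -0.2]
finger_gap: 0.802
finger_force: 0.0
```

Emit:
{"fn": "move_arm", "kwargs": {"delta_pos": [[0, 0, -30], [0, 0, -80], [0, 0, -130], [45, 0, -140], [90, 0, -140]], "turn": [[0, 0, 0], [0, 0, 0], [0, 0, 0], [0, 0, 0], [0, 0, 0]], "hand": [0.6, 0.7, 0.7, 0.7, 0.7]}}

```text
time: 10.4
position: [0.5678, -0.2074, 0.1567]
tcp_rot: [0.684, 0.729, 0.001, 0.003]
wrist_force: [0.0, 0.9, -0.7]
finger_gap: 0.852
finger_force: 0.0
```

Run:
```python
from h import *
p,d,W=cloud("top");marks("mushroom1",("top",));print(shift([.550,.198,.13],.073))
```

```text
top mushroom1 [([0.449, 0.186, 0.03], 0.77), ([0.55, 0.196, 0.022], 0.75), ([0.705, 0.101, 0.021], 0.64), ([0.389, -0.052, 0.018], 0.62), ([0.443, 0.086, 0.024], 0.53)]
([395.7, 13.4, 25.8], np.float64(0.004))
```

Emit:
{"fn": "move_arm", "kwargs": {"delta_pos": [[49, 2, 0], [98, 4, 5], [147, 6, 10], [196, 8, 15], [245, 10, 20]], "turn": [[0, 0, 0], [0, 0, 0], [0, 0, 0], [0, 0, 0], [0, 0, 0]], "hand": [0.7, 0.7, 0.7, 0.7, 0.7]}}

```text
time: 11.0
position: [0.5593, 0.0403, 0.1332]
tcp_rot: [0.683, 0.73, -0.0, 0.0]
wrist_force: [0.9, 0.6, 0.1]
finger_gap: 0.852
finger_force: 0.0
```

Emit:
{"fn": "move_arm", "kwargs": {"delta_pos": [[49, 2, 3], [98, 4, 6], [130, 5, 6], [148, 5, 6], [151, 5, 6]], "turn": [[0, 0, 0], [0, 0, 0], [0, 0, 0], [0, 0, 0], [0, 0, 0]], "hand": [0.7, 0.7, 0.7, 0.7, 0.7]}}

```text
time: 11.5
position: [0.5534, 0.1932, 0.1273]
tcp_rot: [0.681, 0.732, 0.0, -0.001]
wrist_force: [0.1, 0.3, 0.0]
finger_gap: 0.846
finger_force: 0.0
```

Run:
```python
from h import *
mush();print(shift([.552,.198,.004],.073))
```

```text
1 [240, 176, 69, 70, 3815] circle [552.3 199.8] 27.0 top z 0.044
2 [121, 189, 65, 67, 3351] circle [450.9 182.3] 27.5 top z 0.044
3 [125, 284, 35, 40, 855] circle [436.2  99.6] 22.3 top z 0.0421
([6.7, -1.4, 123.1], np.float64(-0.003))
```

Emit:
{"fn": "move_arm", "kwargs": {"delta_pos": [[5, -1, 45], [5, -1, 85], [5, -1, 112], [5, -1, 123], [5, -1, 123]], "turn": [[0, 0, 0], [0, 0, 0], [0, 0, 0], [0, 0, 0], [0, 0, 0]], "hand": [0.7, 0.7, 0.7, 0.7, 0.7]}}

```text
time: 12.05
position: [0.5526, 0.1925, 0.0028]
tcp_rot: [0.684, 0.73, -0.002, -0.001]
wrist_force: [0.7, -1.1, -0.2]
finger_gap: 0.854
finger_force: 0.0
```

Emit:
{"fn": "move_arm", "kwargs": {"delta_pos": [[0, 0, 0], [0, 0, 0], [0, 0, 0], [0, 0, 0]], "turn": [[0, 0, 0], [0, 0, 0], [0, 0, 0], [0, 0, 0]], "hand": [0.35, 0, -0.3, -0.3], "grip_force": 22}}

```text
time: 12.45
position: [0.5546, 0.1947, 0.0059]
tcp_rot: [0.683, 0.73, 0.001, 0.001]
wrist_force: [-0.4, -0.7, 6.1]
finger_gap: 0.641
finger_force: 24.0
```

Emit:
{"fn": "move_arm", "kwargs": {"delta_pos": [[0, 0, -15], [0, 0, -45], [0, 0, -85], [0, 0, -125], [0, 0, -125]], "turn": [[0, 0, 0], [0, 0, 0], [0, 0, 0], [0, 0, 0], [0, 0, 0]], "hand": [-0.3, -0.3, -0.3, -0.3, -0.3]}}

```text
time: 12.95
position: [0.5565, 0.1968, 0.136]
tcp_rot: [0.683, 0.731, 0.005, 0.003]
wrist_force: [-0.9, 0.4, -0.3]
finger_gap: 0.64
finger_force: 23.8
```

```bash
python3 -c "
from h import *
print(shift([.567,-.230,.13],.073),sense()['finger_gap'])"
```

```text
([-426.5, -18.4, 5.0], np.float64(-0.005)) 0.639796359478394
```

Emit:
{"fn": "move_arm", "kwargs": {"delta_pos": [[-30, 0, 0], [-75, -2, 0], [-122, -4, 0], [-170, -6, 0], [-218, -7, 0]], "turn": [[0, 0, 0], [0, 0, 0], [0, 0, 0], [0, 0, 0], [0, 0, 0]], "hand": [-0.3, -0.3, -0.3, -0.3, -0.3]}}

```text
time: 13.45
position: [0.5602, -0.025, 0.1295]
tcp_rot: [0.683, 0.731, -0.0, 0.0]
wrist_force: [0.4, -0.8, -0.9]
finger_gap: 0.642
finger_force: 23.8
```

Emit:
{"fn": "move_arm", "kwargs": {"delta_pos": [[-48, -2, 0], [-96, -4, 0], [-144, -6, 0], [-185, -7, 0], [-208, -7, 0]], "turn": [[0, 0, 0], [0, 0, 0], [0, 0, 0], [0, 0, 0], [0, 0, 0]], "hand": [-0.3, -0.3, -0.3, -0.3, -0.3]}}

```text
time: 13.95
position: [0.5664, -0.2365, 0.1291]
tcp_rot: [0.685, 0.729, -0.001, 0.0]
wrist_force: [-0.7, 0.3, -0.9]
finger_gap: 0.646
finger_force: 23.8
```

```bash
python3 -c "
from h import *
print(shift([.567,-.230,.0145],.073),sense()['finger_gap'])"
```

```text
([6.6, 1.1, 114.5], np.float64(-0.011)) 0.645783023726391
```

Emit:
{"fn": "move_arm", "kwargs": {"delta_pos": [[3, 1, 40], [4, 1, 75], [4, 1, 100], [4, 1, 111], [4, 1, 116]], "turn": [[0, 0, 0], [0, 0, 0], [0, 0, 0], [0, 0, 0], [0, 0, 0]], "hand": [-0.3, -0.3, -0.3, -0.3, -0.3]}}

```text
time: 14.45
position: [0.5679, -0.2266, 0.0129]
tcp_rot: [0.683, 0.73, -0.0, -0.001]
wrist_force: [-2.1, 3.8, 15.4]
finger_gap: 0.638
finger_force: 25.1
```

Emit:
{"fn": "move_arm", "kwargs": {"delta_pos": [[0, 0, 0], [0, 0, 0], [0, 0, 0], [0, 0, 0], [0, 0, 0]], "turn": [[0, 0, 0], [0, 0, 0], [0, 0, 0], [0, 0, 0], [0, 0, 0]], "hand": [-0.3, -0.3, 0.4, 0.6, 0.6]}}

```text
time: 14.95
position: [0.5688, -0.2276, 0.0137]
tcp_rot: [0.683, 0.73, 0.0, 0.0]
wrist_force: [-0.1, -0.7, 1.0]
finger_gap: 0.8
finger_force: 0.0
```

Emit:
{"fn": "move_arm", "kwargs": {"delta_pos": [[0, 0, -30], [0, 0, -80], [0, 0, -130], [45, 0, -140], [90, 0, -140]], "turn": [[0, 0, 0], [0, 0, 0], [0, 0, 0], [0, 0, 0], [0, 0, 0]], "hand": [0.6, 0.7, 0.7, 0.7, 0.7]}}

```text
time: 15.45
position: [0.5643, -0.1384, 0.1567]
tcp_rot: [0.684, 0.729, 0.001, 0.003]
wrist_force: [-0.4, 1.3, -0.7]
finger_gap: 0.851
finger_force: 0.0
```

Run:
```python
from h import *
p,d,W=cloud("top");marks("mushroom1",("top",));print(shift([.451,.181,.13],.073))
```

```text
top mushroom1 [([0.574, -0.292, 0.034], 0.81), ([0.442, 0.087, 0.026], 0.79), ([0.703, 0.105, 0.019], 0.71), ([0.449, 0.187, 0.031], 0.66), ([0.385, -0.052, 0.019], 0.64)]
([317.7, -87.9, 25.4], np.float64(0.004))
```

Emit:
{"fn": "move_arm", "kwargs": {"delta_pos": [[47, -13, 5], [94, -26, 10], [141, -39, 15], [188, -52, 20], [235, -65, 25]], "turn": [[0, 0, 0], [0, 0, 0], [0, 0, 0], [0, 0, 0], [0, 0, 0]], "hand": [0.7, 0.7, 0.7, 0.7, 0.7]}}

```text
time: 16.05
position: [0.4809, 0.094, 0.1282]
tcp_rot: [0.683, 0.73, -0.0, 0.001]
wrist_force: [0.3, 0.6, -0.4]
finger_gap: 0.851
finger_force: 0.0
```

Emit:
{"fn": "move_arm", "kwargs": {"delta_pos": [[40, -11, 0], [70, -20, 0], [82, -22, 0], [83, -22, 0]], "turn": [[0, 0, 0], [0, 0, 0], [0, 0, 0], [0, 0, 0]], "hand": [0.7, 0.7, 0.7, 0.7]}}

```text
time: 16.45
position: [0.454, 0.1752, 0.1284]
tcp_rot: [0.682, 0.732, 0.0, 0.0]
wrist_force: [-0.2, -1.3, 0.2]
finger_gap: 0.851
finger_force: 0.0
```

Run:
```python
from h import *
mush();print(shift([.451,.181,.004],.073))
```

```text
1 [236, 174, 69, 70, 3809] circle [449.6 181.8] 27.7 top z 0.0439
2 [225, 276, 60, 61, 2968] circle [441.3  92.2] 27.3 top z 0.0438
([7.7, -3.2, 124.2], np.float64(-0.005))
```

Emit:
{"fn": "move_arm", "kwargs": {"delta_pos": [[5, -3, 45], [5, -3, 85], [5, -3, 112], [5, -3, 123], [5, -3, 123]], "turn": [[0, 0, 0], [0, 0, 0], [0, 0, 0], [0, 0, 0], [0, 0, 0]], "hand": [0.7, 0.7, 0.7, 0.7, 0.7]}}

```text
time: 17.0
position: [0.4506, 0.1769, 0.0038]
tcp_rot: [0.684, 0.73, -0.001, -0.001]
wrist_force: [-0.0, 0.2, 0.2]
finger_gap: 0.855
finger_force: 0.0
```

Emit:
{"fn": "move_arm", "kwargs": {"delta_pos": [[0, 0, 0], [0, 0, 0], [0, 0, 0], [0, 0, 0]], "turn": [[0, 0, 0], [0, 0, 0], [0, 0, 0], [0, 0, 0]], "hand": [0.35, 0, -0.3, -0.3], "grip_force": 22}}

```text
time: 17.4
position: [0.4526, 0.1787, 0.0066]
tcp_rot: [0.683, 0.73, 0.001, 0.001]
wrist_force: [0.6, -0.8, 6.5]
finger_gap: 0.65
finger_force: 23.9
```

Emit:
{"fn": "move_arm", "kwargs": {"delta_pos": [[0, 0, -15], [0, 0, -45], [0, 0, -85], [0, 0, -125], [0, 0, -125]], "turn": [[0, 0, 0], [0, 0, 0], [0, 0, 0], [0, 0, 0], [0, 0, 0]], "hand": [-0.3, -0.3, -0.3, -0.3, -0.3]}}

```text
time: 17.9
position: [0.4543, 0.1806, 0.136]
tcp_rot: [0.683, 0.731, 0.004, 0.003]
wrist_force: [0.8, 0.0, -0.1]
finger_gap: 0.645
finger_force: 23.8
```

```bash
python3 -c "
from h import *
print(shift([.563,-.163,.13],.073),sense()['finger_gap'])"
```

```text
([-350.2, 85.1, 6.7], np.float64(-0.005)) 0.645088888040873
```

Emit:
{"fn": "move_arm", "kwargs": {"delta_pos": [[-30, 8, 0], [-70, 18, 0], [-110, 28, 0], [-152, 38, 0], [-195, 48, 0]], "turn": [[0, 0, 0], [0, 0, 0], [0, 0, 0], [0, 0, 0], [0, 0, 0]], "hand": [-0.3, -0.3, -0.3, -0.3, -0.3]}}

```text
time: 18.4
position: [0.5118, -0.0139, 0.1303]
tcp_rot: [0.683, 0.731, -0.0, 0.0]
wrist_force: [1.3, 0.6, -0.1]
finger_gap: 0.647
finger_force: 23.8
```

Emit:
{"fn": "move_arm", "kwargs": {"delta_pos": [[-43, 11, 0], [-85, 22, 0], [-120, 32, 0], [-145, 39, 0], [-154, 40, 0]], "turn": [[0, 0, 0], [0, 0, 0], [0, 0, 0], [0, 0, 0], [0, 0, 0]], "hand": [-0.3, -0.3, -0.3, -0.3, -0.3]}}

```text
time: 18.9
position: [0.562, -0.1669, 0.1297]
tcp_rot: [0.685, 0.729, -0.0, -0.0]
wrist_force: [-0.3, 0.7, -0.3]
finger_gap: 0.644
finger_force: 23.8
```

```bash
python3 -c "
from h import *
print(shift([.563,-.162,.0155],.073),sense()['finger_gap'])"
```

```text
([4.9, 1.3, 114.2], np.float64(-0.01)) 0.6443546991921272
```

Emit:
{"fn": "move_arm", "kwargs": {"delta_pos": [[3, 1, 40], [3, 1, 75], [3, 1, 98], [3, 1, 109], [3, 1, 114]], "turn": [[0, 0, 0], [0, 0, 0], [0, 0, 0], [0, 0, 0], [0, 0, 0]], "hand": [-0.3, -0.3, -0.3, -0.3, -0.3]}}

```text
time: 19.4
position: [0.5623, -0.1592, 0.0155]
tcp_rot: [0.682, 0.731, -0.0, -0.001]
wrist_force: [-0.4, -0.6, -0.1]
finger_gap: 0.643
finger_force: 23.8
```

Emit:
{"fn": "move_arm", "kwargs": {"delta_pos": [[0, 0, 0], [0, 0, 0], [0, 0, 1], [0, 0, 1], [0, 0, 1]], "turn": [[0, 0, 0], [0, 0, 0], [0, 0, 0], [0, 0, 0], [0, 0, 0]], "hand": [-0.3, -0.3, 0.4, 0.6, 0.6]}}

```text
time: 19.9
position: [0.5634, -0.1608, 0.0158]
tcp_rot: [0.683, 0.73, 0.0, 0.001]
wrist_force: [-0.7, -0.7, -0.4]
finger_gap: 0.805
finger_force: 0.0
```

Emit:
{"fn": "move_arm", "kwargs": {"delta_pos": [[0, 0, -30], [0, 0, -80], [0, 0, -130], [45, -10, -140], [90, -20, -140]], "turn": [[0, 0, 0], [0, 0, 0], [0, 0, 0], [0, 0, 0], [0, 0, 0]], "hand": [0.6, 0.7, 0.7, 0.7, 0.7]}}

```text
time: 20.4
position: [0.539, -0.0724, 0.1585]
tcp_rot: [0.684, 0.729, 0.002, 0.003]
wrist_force: [0.7, 2.0, -0.6]
finger_gap: 0.853
finger_force: 0.0
```

Run:
```python
from h import *
p,d,W=cloud("top");marks("mushroom1",("top",));print(shift([.4415,.091,.13],.073))
```

```text
top mushroom1 [([0.441, 0.085, 0.026], 0.8), ([0.568, -0.223, 0.029], 0.75), ([0.706, 0.101, 0.02], 0.62), ([0.387, -0.05, 0.019], 0.53)]
([162.1, -82.6, 26.7], np.float64(0.004))
```

Emit:
{"fn": "move_arm", "kwargs": {"delta_pos": [[42, -20, 8], [84, -40, 16], [125, -62, 25], [152, -78, 25], [160, -81, 25]], "turn": [[0, 0, 0], [0, 0, 0], [0, 0, 0], [0, 0, 0], [0, 0, 0]], "hand": [0.7, 0.7, 0.7, 0.7, 0.7]}}

```text
time: 21.0
position: [0.4432, 0.0851, 0.13]
tcp_rot: [0.681, 0.732, -0.001, 0.0]
wrist_force: [0.1, 0.2, 0.2]
finger_gap: 0.849
finger_force: 0.0
```

Run:
```python
from h import *
mush();print(shift([.4415,.091,.004],.073))
```

```text
1 [240, 177, 69, 70, 3744] circle [441.6  90.2] 27.0 top z 0.044
([6.5, -2.2, 126.3], np.float64(-0.001))
```

Emit:
{"fn": "move_arm", "kwargs": {"delta_pos": [[4, -2, 45], [4, -2, 85], [4, -2, 113], [4, -2, 125], [4, -2, 125]], "turn": [[0, 0, 0], [0, 0, 0], [0, 0, 0], [0, 0, 0], [0, 0, 0]], "hand": [0.7, 0.7, 0.7, 0.7, 0.7]}}

```text
time: 21.55
position: [0.4426, 0.0853, 0.004]
tcp_rot: [0.683, 0.73, -0.001, -0.001]
wrist_force: [0.8, -0.1, 0.4]
finger_gap: 0.85
finger_force: 0.0
```

Emit:
{"fn": "move_arm", "kwargs": {"delta_pos": [[0, 0, 0], [0, 0, 0], [0, 0, 0], [0, 0, 0]], "turn": [[0, 0, 0], [0, 0, 0], [0, 0, 0], [0, 0, 0]], "hand": [0.35, 0, -0.3, -0.3], "grip_force": 22}}

```text
time: 21.95
position: [0.4447, 0.0858, 0.0065]
tcp_rot: [0.683, 0.73, 0.001, 0.001]
wrist_force: [-0.2, -0.9, 5.8]
finger_gap: 0.645
finger_force: 24.7
```

Emit:
{"fn": "move_arm", "kwargs": {"delta_pos": [[0, 0, -15], [0, 0, -45], [0, 0, -85], [0, 0, -125], [0, 0, -125]], "turn": [[0, 0, 0], [0, 0, 0], [0, 0, 0], [0, 0, 0], [0, 0, 0]], "hand": [-0.3, -0.3, -0.3, -0.3, -0.3]}}

```text
time: 22.45
position: [0.447, 0.0866, 0.1352]
tcp_rot: [0.683, 0.73, 0.003, 0.004]
wrist_force: [-0.0, 0.1, -0.7]
finger_gap: 0.635
finger_force: 24.0
```

```bash
python3 -c "
from h import *
print(shift([.558,-.095,.13],.073),sense()['finger_gap'])"
```

```text
([-188.6, 98.6, 6.7], np.float64(-0.006)) 0.6351383272235014
```

Emit:
{"fn": "move_arm", "kwargs": {"delta_pos": [[-30, 16, 0], [-70, 36, 0], [-110, 58, 0], [-145, 78, 0], [-172, 92, 0]], "turn": [[0, 0, 0], [0, 0, 0], [0, 0, 0], [0, 0, 0], [0, 0, 0]], "hand": [-0.3, -0.3, -0.3, -0.3, -0.3]}}

```text
time: 22.95
position: [0.5471, -0.0825, 0.1292]
tcp_rot: [0.684, 0.73, -0.0, -0.0]
wrist_force: [-0.1, 0.4, -0.3]
finger_gap: 0.643
finger_force: 23.9
```

Emit:
{"fn": "move_arm", "kwargs": {"delta_pos": [[-14, 7, 0], [-16, 8, 0], [-16, 8, 0]], "turn": [[0, 0, 0], [0, 0, 0], [0, 0, 0]], "hand": [-0.3, -0.3, -0.3]}}

```text
time: 23.25
position: [0.5549, -0.0935, 0.1298]
tcp_rot: [0.683, 0.731, 0.0, -0.001]
wrist_force: [0.1, 0.1, -0.7]
finger_gap: 0.642
finger_force: 23.9
```

```bash
python3 -c "
from h import *
print(shift([.558,-.096,.0155],.073),sense()['finger_gap'])"
```

```text
([-2.9, 3.0, 114.3], np.float64(-0.005)) 0.6415964679698235
```

Emit:
{"fn": "move_arm", "kwargs": {"delta_pos": [[-3, 3, 40], [-3, 3, 75], [-3, 3, 98], [-3, 3, 109], [-3, 3, 114]], "turn": [[0, 0, 0], [0, 0, 0], [0, 0, 0], [0, 0, 0], [0, 0, 0]], "hand": [-0.3, -0.3, -0.3, -0.3, -0.3]}}

```text
time: 23.75
position: [0.5579, -0.096, 0.0157]
tcp_rot: [0.682, 0.731, -0.0, -0.001]
wrist_force: [0.5, -0.1, -0.9]
finger_gap: 0.645
finger_force: 23.9
```

Emit:
{"fn": "move_arm", "kwargs": {"delta_pos": [[0, 0, 0], [0, 0, 0], [0, 0, 1], [0, 0, 1], [0, 0, 1]], "turn": [[0, 0, 0], [0, 0, 0], [0, 0, 0], [0, 0, 0], [0, 0, 0]], "hand": [-0.3, -0.3, 0.4, 0.6, 0.6]}}

```text
time: 24.25
position: [0.5592, -0.0979, 0.0158]
tcp_rot: [0.683, 0.73, 0.0, 0.001]
wrist_force: [0.0, 0.2, -0.0]
finger_gap: 0.8
finger_force: 0.0
```

Emit:
{"fn": "move_arm", "kwargs": {"delta_pos": [[0, 0, -40], [0, 0, -85], [0, -40, -120], [0, -85, -130], [0, -125, -130]], "turn": [[0, 0, 0], [0, 0, 0], [0, 0, 0], [0, 0, 0], [0, 0, 0]], "hand": [0.6, 0.7, 0.4, -0.2, -0.4]}}

```text
time: 24.75
position: [0.434, -0.1061, 0.147]
tcp_rot: [0.683, 0.731, 0.0, 0.002]
wrist_force: [-0.9, -0.6, -0.1]
finger_gap: 0.371
finger_force: 0.0
```

Run:
```python
from h import *
for c in("scene","top"):
    p,d,W=cloud(c);marks("mushroom1",(c,));marks("drawer_handle",(c,));marks("drawer_floor",(c,))
    if c=="scene": cv2.imwrite("pics/s4.png",cv2.resize(p[130:310,140:380],None,fx=3,fy=3,interpolation=cv2.INTER_CUBIC))
print(shift([.438,-.206,.16],.073))
```

```text
scene mushroom1 [([0.383, -0.058, 0.019], 0.68), ([0.564, -0.158, 0.031], 0.53), ([0.71, 0.104, 0.017], 0.49), ([0.555, -0.094, 0.034], 0.47), ([0.572, -0.294, 0.03], 0.45)]
scene drawer_handle []
scene drawer_floor [([0.586, -0.2, 0.013], 0.66)]
top mushroom1 [([0.387, -0.054, 0.02], 0.71), ([0.561, -0.095, 0.032], 0.69), ([0.568, -0.294, 0.034], 0.62), ([0.562, -0.153, 0.032], 0.56), ([0.57, -0.223, 0.029], 0.56), ([0.704, 0.102, 0.02], 0.55)]
top drawer_handle [([0.438, -0.205, 0.059], 0.7)]
top drawer_floor [([0.581, -0.197, 0.011], 0.78), ([0.668, -0.192, -0.002], 0.67)]
([-100.4, -4.1, -14.9], np.float64(-0.005))
```

View pics/s4.png

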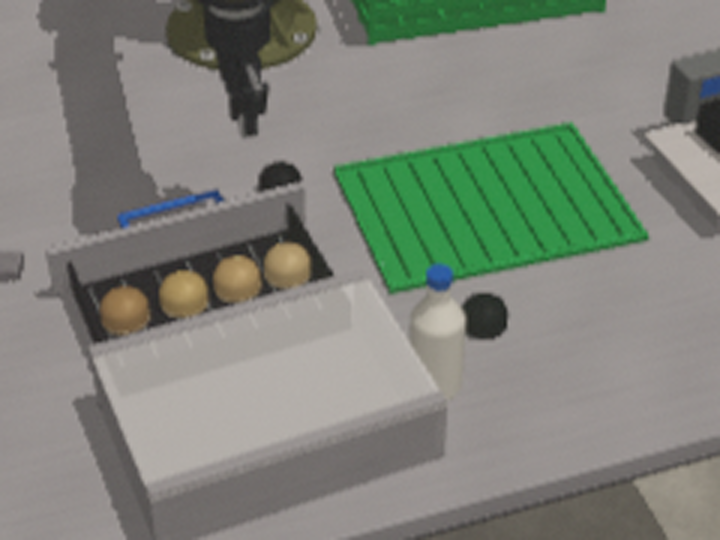

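The crop shows all four caps lying dome up in one row in the drawer, at (125,310), (184,294), (237,278) and (287,265). The tray is empty. Next I grasp the handle and shut the drawer.

Emit:
{"fn": "move_arm", "kwargs": {"delta_pos": [[-45, -1, 0], [-85, -3, 10], [-100, -3, 40], [-100, -3, 80], [-100, -3, 99]], "turn": [[0, 0, 0], [0, 0, 0], [0, 0, 0], [0, 0, 0], [0, 0, 0]], "hand": [-0.4, -0.4, -0.4, -0.4, -0.4]}}

```text
time: 25.65
position: [0.4367, -0.2053, 0.0425]
tcp_rot: [0.683, 0.73, 0.001, -0.003]
wrist_force: [-0.4, 0.0, 0.3]
finger_gap: 0.301
finger_force: 0.0
```

Emit:
{"fn": "move_arm", "kwargs": {"delta_pos": [[0, 0, 0], [0, 0, 0], [0, 0, 0], [0, 0, 0], [0, 0, 0]], "turn": [[0, 0, 0], [0, 0, 0], [0, 0, 0], [0, 0, 0], [0, 0, 0]], "hand": [-0.4, -0.7, -1, -1, -1]}}

```text
time: 26.15
position: [0.4384, -0.2058, 0.0468]
tcp_rot: [0.683, 0.731, 0.0, 0.001]
wrist_force: [0.7, 1.3, -4.7]
finger_gap: 0.105
finger_force: 22.7
```

Emit:
{"fn": "move_arm", "kwargs": {"delta_pos": [[0, 3, 0], [0, 8, 0], [0, 16, 0], [0, 26, 0], [0, 36, 0]], "turn": [[0, 0, 0], [0, 0, 0], [0, 0, 0], [0, 0, 0], [0, 0, 0]], "hand": [-1, -1, -1, -1, -1]}}

```text
time: 26.65
position: [0.4743, -0.2031, 0.0467]
tcp_rot: [0.683, 0.73, -0.0, -0.0]
wrist_force: [-3.7, 4.3, 4.9]
finger_gap: 0.099
finger_force: 23.5
```

Emit:
{"fn": "move_arm", "kwargs": {"delta_pos": [[0, 10, 0], [0, 20, 0], [0, 30, 0], [0, 40, 0], [0, 50, 0]], "turn": [[0, 0, 0], [0, 0, 0], [0, 0, 0], [0, 0, 0], [0, 0, 0]], "hand": [-1, -1, -1, -1, -1]}}

```text
time: 27.15
position: [0.5246, -0.1992, 0.0468]
tcp_rot: [0.683, 0.731, 0.0, -0.0]
wrist_force: [-3.0, 4.3, 4.1]
finger_gap: 0.104
finger_force: 23.5
```

Emit:
{"fn": "move_arm", "kwargs": {"delta_pos": [[0, 10, 0], [0, 20, 0], [0, 30, 0], [0, 40, 0], [0, 50, 0]], "turn": [[0, 0, 0], [0, 0, 0], [0, 0, 0], [0, 0, 0], [0, 0, 0]], "hand": [-1, -1, -1, -1, -1]}}

```text
time: 27.65
position: [0.5746, -0.1954, 0.0468]
tcp_rot: [0.683, 0.731, 0.001, -0.0]
wrist_force: [-2.6, 5.0, 4.2]
finger_gap: 0.105
finger_force: 23.5
```

Emit:
{"fn": "move_arm", "kwargs": {"delta_pos": [[0, 10, 0], [0, 20, 0], [0, 30, 0], [0, 35, 0], [0, 38, 0]], "turn": [[0, 0, 0], [0, 0, 0], [0, 0, 0], [0, 0, 0], [0, 0, 0]], "hand": [-1, -1, -1, -1, -1]}}

```text
time: 28.15
position: [0.6127, -0.1925, 0.0468]
tcp_rot: [0.683, 0.731, 0.001, -0.0]
wrist_force: [-3.3, 5.4, 4.2]
finger_gap: 0.104
finger_force: 23.5
```

Emit:
{"fn": "move_arm", "kwargs": {"delta_pos": [[0, 2, 0], [0, 4, 0], [0, 6, 0], [0, 8, 0], [0, 9, 0]], "turn": [[0, 0, 0], [0, 0, 0], [0, 0, 0], [0, 0, 0], [0, 0, 0]], "hand": [-1, -1, -1, -1, -1]}}

```text
time: 28.65
position: [0.62, -0.1919, 0.0468]
tcp_rot: [0.683, 0.731, -0.0, -0.001]
wrist_force: [-6.9, 5.1, 7.4]
finger_gap: 0.103
finger_force: 23.8
```

Emit:
{"fn": "move_arm", "kwargs": {"delta_pos": [[0, 1, 0], [0, 2, 0], [0, 3, 0], [0, 4, 0], [0, 4, 0]], "turn": [[0, 0, 0], [0, 0, 0], [0, 0, 0], [0, 0, 0], [0, 0, 0]], "hand": [-1, -1, -1, -1, -1]}}

```text
time: 29.15
position: [0.62, -0.1919, 0.0467]
tcp_rot: [0.683, 0.73, -0.003, -0.004]
wrist_force: [-16.3, 5.8, 14.9]
finger_gap: 0.106
finger_force: 24.6
```

Emit:
{"fn": "move_arm", "kwargs": {"delta_pos": [[0, -3, 0], [0, -4, 0], [0, -4, 0], [0, -4, 0], [0, -4, 0]], "turn": [[0, 0, 0], [0, 0, 0], [0, 0, 0], [0, 0, 0], [0, 0, 0]], "hand": [-0.4, -0.4, -0.4, -0.4, -0.4]}}

```text
time: 29.65
position: [0.6206, -0.1942, 0.0462]
tcp_rot: [0.683, 0.73, 0.0, 0.0]
wrist_force: [0.1, -0.3, -0.3]
finger_gap: 0.299
finger_force: 0.0
```

Emit:
{"fn": "move_arm", "kwargs": {"delta_pos": [[0, 0, -30], [0, 0, -70], [0, 0, -110], [0, -45, -130], [0, -90, -150]], "turn": [[0, 0, 0], [0, 0, 0], [0, 0, 0], [0, 0, 0], [0, 0, 0]], "hand": [-0.4, -0.4, -0.4, -0.4, -0.4]}}

```text
time: 30.15
position: [0.5309, -0.1992, 0.1973]
tcp_rot: [0.682, 0.731, 0.001, 0.0]
wrist_force: [-0.5, -1.8, 1.2]
finger_gap: 0.301
finger_force: 0.0
```

Run:
```python
from h import *
for c in("scene","top"):
    p,d,W=cloud(c);marks("mushroom1",(c,));marks("drawer_handle",(c,));marks("unit",(c,))
    if c=="top": cv2.imwrite("pics/t5.png",cv2.resize(p[90:310,160:430],None,fx=2.7,fy=2.7,interpolation=cv2.INTER_CUBIC))
```

```text
scene mushroom1 [([0.385, -0.057, 0.019], 0.74), ([0.71, 0.101, 0.018], 0.6)]
scene drawer_handle [([0.619, -0.193, 0.059], 0.49)]
scene unit [([0.671, -0.187, -0.001], 0.71), ([0.57, 0.557, 0.045], 0.6)]
top mushroom1 [([0.705, 0.108, 0.023], 0.69), ([0.388, -0.052, 0.018], 0.61)]
top drawer_handle [([0.62, -0.19, 0.062], 0.88)]
top unit [([0.672, -0.193, -0.0], 0.97), ([0.574, 0.554, 0.044], 0.24)]
```

View pics/t5.png

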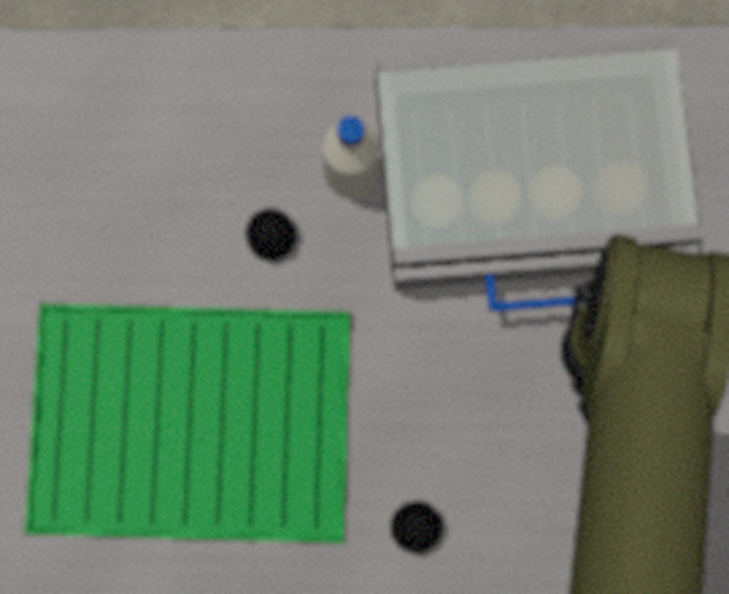

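The crop shows the tray empty, four caps in a row under the clear top (about (437,202) to (622,188)) and the drawer against its stop. A 16 N push gave no further motion, and the bystanders are unmoved. I'll hand in now.

```bash
python3 -c "
from workcell import *
print(hand_in())"
```

```text
the job is handed in; nothing more can be done
None
```

I laid all four mushrooms flat in one layer in the drawer, slid it gently shut against its stop (a 16 N push moved it no further), and handed the job in at about 30 s; no verdict came back.

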